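# Tip the leg blank into the datum jig and seat it

## Robot

A 6-joint arm with a two-finger parallel gripper is mounted at the origin on a cart in front of the work surface, level with it; the furniture and walls round the work are solid. World frame = base frame: x ahead of the robot, y to its left, z up, the work surface at z = 0. Lengths are in mm, angles in rad, forces in N, time in s.
With the tool pointing down it reaches from about 300 to 775 mm from the base axis. Payload 14.6 kg.
Tool frame: the origin (TCP) lies on the centre line of the jaws, within the pads' length; the fingertips stand 19 mm ahead of it and the grasp point (between the pads) is the TCP (bot.tip_reach is the distance from the TCP to the fingertips, in mm); z points along the fingers, y is the line along which they close (so a half turn about z gives the same grasp; the last joint's range is limited). The gripper opens to 85 mm and grips with 20 to 120 N. Pads are 22 mm wide; open, the fingers measure 114 mm over their backs; the gripper's body (76 mm by 85 mm) begins 54 mm behind the grasp point. The pads swing forward as they close: fully open they stand 13 mm farther back than shut.
Start: joints at [1.278, 0.3, 1.521, -0, 1.321, -0.067], TCP at [123.135, 536.029, 224.381] pointing down, gripper open.
Joint ranges: [-3.03, 3.03], [-0.79, 2.21], [0.23, 2.52], [-1.04, 4.18], [0, 3.07], [-2.55, 2.55]. Speed limits (rad/s): [2.22, 2.22, 2.57, 3.14, 3.14, 3.14].

## Interface

Orientations are given as a unit quaternion [w, x, y, z].
In Python, from rig import bot gives the robot as it stands. Calls block until the motion is done:
- bot.move_to(position, orientation): joint-space move of the TCP to a pose.
- bot.servo_line(position, attitude=None, speed=150, until_force=None): straight line of the TCP; attitude=None keeps the orientation; speed is the mean speed in mm/s. With until_force (N) it stops when the force on the tool has changed by that much, and returns True; else False.
- bot.move_joints(angles): joint-space move.
- bot.move_gripper(opening, grip_force=None): finger opening in mm; grip_force is the grip in N (None keeps the last); returns when the fingers have stopped.
- bot.dwell(seconds).
- bot.ik(position, orientation): joint angles nearest the present ones, or None.
- bot.read_state(): the state.
- bot.read_camera(name): name is "scene" or "top" or "wrist"; returns a dict with "image" (480x640x3 uint8, blue, green, red), "depth" (480x640 float32, mm along the optical axis (not along the pixel's ray), 0 where there is no reading), "fovy" (degrees; the focal length in pixels is half the picture's height over the tangent of half this angle, whatever the lens; pixels are square), "cx", "cy" (the principal point, pixels), "eye" and "attitude" of the camera in the world; the wrist camera has in their place "mount" (4x4, takes a point from camera to tool coordinates, whose origin is the TCP and whose axes are the flange's). Camera axes: x right, y down, z forward; pixel columns grow to the right and rows downward; lengths in mm; the calibration is good to about 2 mm. A picture is of the moment at which its call begins: read the wrist's pose just before it.
A pose or a line that the arm cannot do raises bot.MotionError and nothing moves.
- bot.finish_job(): hands the job in; it is judged then, once.
The state is a dict: "clock": time; "joint_positions": joint angles; "qvel": joint speeds; "effort": joint torques, N m; "ee_pos": TCP position; "tool_rot": TCP orientation; "ft_force": force on the tool from outside, world axes, zero at the start; "moment": the same for the moment, N m; "grip_width": finger opening in mm; "grip_force": force on a finger pad.
Only numpy, scipy, OpenCV 4.12 (cv2) and the standard library are available. Lean on these libraries where they do the work, as an engineer would, in place of code of your own. Each camera call takes 0.05 s, during which the arm holds its last target. There are 200 camera calls.

## Task

Push the standing beech leg blank high on its dark walnut face so that it topples over onto the jig's bed and lies with the walnut face up. Then press it sideways home against the long fence, and after that slide it along the fence until it bears on the steel foot of the end stop (pushing in its small sprung pin), each time pressing steadily for a moment with about 10 N beyond what it takes to slide the blank; never let it bear on fence or stop with more than 25 N. Leave it lying against both, walnut face up, never lift it, and leave the tape measure and the glue bottle alone.

Things in the scene. Friction and masses are not known exactly. Their poses are not given: they have to be found in the camera images.
- jig: flat plywood jig bed, 210 (x) x 360 (y) x 18 mm high, screwed to the bench; origin at the centre of its underside. A long wooden fence stands along its far (+x) side and an end stop at its right (-y) end; both rise 45 mm above the bed. Its place and yaw (to 0.3 rad) change. Fingers that also drag down on the blank add to its friction on the bed
- fence: the long wooden fence on the jig, 30 mm thick, 45 mm high; its inner face looks to the jig's -x. Origin on that inner face, at the level of the bed's top; axes as the jig's; the face spans y from -120 to +180 mm. Rigid
- stop: wooden end stop, 170 mm wide (x), 45 mm high; origin at the middle of its inner face (looks to the jig's +y), at the bed's level; axes as the jig's. Before it stands a rigid steel foot plate, 90 mm wide, on two screws set by hand: its face is 4 to 19 mm to +y of the origin, differs each time and is not measured: feel for it. A sprung brass pin (1 N) stands 3 mm out of it and is pushed flush
- blank_mid (a point): centre of the leg blank: square beech block 90 x 90 x 150 mm, 0.55 to 0.9 kg, too wide to grasp, with a dark walnut layer on one long side. Own axes: z along its length (up at the start: it stands on end on the bed), y out of the walnut face. Lying seated, its centre is 45 mm above the bed, 75 mm from the stop's steel foot, 45 mm from the fence. To slide it lying takes 2 to 8 N, which varies
- walnut_face (a point): centre of the blank's walnut face, 90 x 150 mm, axes as the blank's. At the start it is upright and looks to the jig's +y, away from the stop, within 0.1 rad; the blank stands about 25 cm from the stop's face and clear of the fence. A push of 2 to 4 N near its upper edge (5 cm or more above this point) topples it towards the stop; lower down it slides instead
- tape_mid (a point): centre of a grey tape measure, 38 x 97 x 66 mm, standing on the bench: a bystander
- glue_mid (a point): half-way up a standing glue bottle with a red tip, 57 mm wide and 166 mm high: a bystander
There are look-alikes about, which are no part of the job. What is meant by the part that bears blank_mid is not blue, purple or red, and is the larger of those in its own colour.

How it is judged (in metres and radians):
On the way, in this order (a step that is already met when the one before it is completed fails the run):
1. the blank has been toppled and lies on the bed with its walnut face up (angle between blank_mid's own y axis and vertical below 0.06 rad and z of blank_mid in the frame of stop below 0.05 m), for 0.2 s.
2. it is pressed against the fence with more than 3 N for 0.25 s (contact force between blank and fence above 3 N and angle between blank_mid's own y axis and vertical below 0.06 rad), for 0.25 s.
3. it is pressed against the end stop's foot with more than 3 N for 0.25 s, lying along the fence (contact force between blank and stop above 3 N and angle between blank_mid's own y axis and vertical below 0.06 rad and x of blank_mid in the frame of fence above -0.049 m), for 0.25 s.
At the end, for the whole second after the job is handed in: the blank lies released and at rest on the bed, walnut face up (within 0.04 rad), still bearing on the stop (its sprung pin) with over 0.25 N, its centre 77 to 97 mm from the stop's wooden face and within 2.5 mm of 45 mm from the fence's face, square within 0.03 rad (angle between blank_mid's own y axis and vertical below 0.04 rad and y of blank_mid in the frame of stop between 0.077 and 0.097 m and x of blank_mid in the frame of fence between -0.0475 and -0.042 m and z of blank_mid in the frame of stop below 0.048 m and angle between the z axis of blank_mid and the y axis of stop, either way round below 0.03 rad and linear speed of blank below 0.01 m/s and contact force between blank and stop above 0.25 N); the robot touches nothing.
It fails at once if the blank bears on the end stop with more than 25 N (contact force between blank and stop above 25 N).
It fails at once if the blank bears on the fence with more than 25 N (contact force between blank and fence above 25 N).
It fails at once if the blank is lifted off the jig (z of blank_mid in the frame of stop above 0.12 m).
It fails at once if the blank is knocked off the jig or onto a wrong face (z of blank_mid in the frame of stop below 0.03 m or angle between blank_mid's own y axis and vertical above 1.9 rad).
It fails at once if the tape measure or the glue bottle is moved by more than 20 mm (distance of any of tape_mid, glue_mid from where it was at the start of the episode above 0.02 m).
It also fails if it takes over 72 s, if anything falls off the work surface, if the arm or the gripper's body presses on something with over 40 N, if the wrist force passes 120 N, or if a joint passes its speed limit or range.

## Working session

There is one attempt and no reset: what is moved stays moved. The work goes in short steps, each a Python script; the robot and the scene stay as the last script left them, time stands still between calls to the robot, and variables do not carry over. Pictures are saved under pics/ and viewed, at most 10 in all, crops included, and the job is handed in when it is done.

```bash
ls; mkdir -p pics
python3 - <<'E'
from rig import bot
import cv2,numpy as np,pickle
d={n:bot.read_camera(n) for n in("scene","top")}
pickle.dump(d,open("cams.pkl","wb"))
for n in d:
    cv2.imwrite(f"pics/{n}0.png",d[n]["image"]); c=d[n]; print(n,c["fovy"],c["cx"],c["cy"],c["eye"],c["attitude"],(c["depth"]>0).mean())
s=bot.read_state();print(s["clock"],s["tool_rot"],s["ft_force"],s["grip_width"])
E
```

```text
pics
scene 43.85979121081575 315.1020835870192 237.63218536611993 [-690.57854962  839.52580418 1022.91311332] [ 0.23666454 -0.43072063  0.76399785 -0.41806331] 0.8214615885416666
top 45.030242765456315 318.49271137479707 245.4777285752277 [-381.00149421 -385.7956806  1504.98093245] [-0.26838046  0.81046097 -0.49553312  0.15991204] 0.9258658854166667
0.1 [-8.66887247e-05  1.12676252e-01  9.93631626e-01 -4.96049890e-04] [ 0.1476068  -0.0142508   1.09993176] 85.2493449713326
```

View pics/scene0.png

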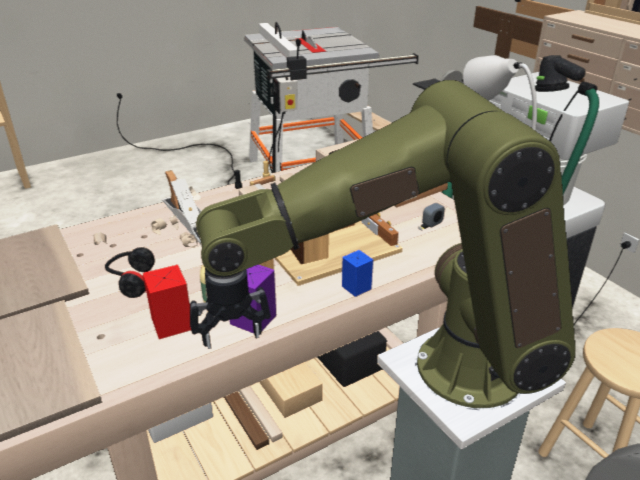

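View pics/top0.png

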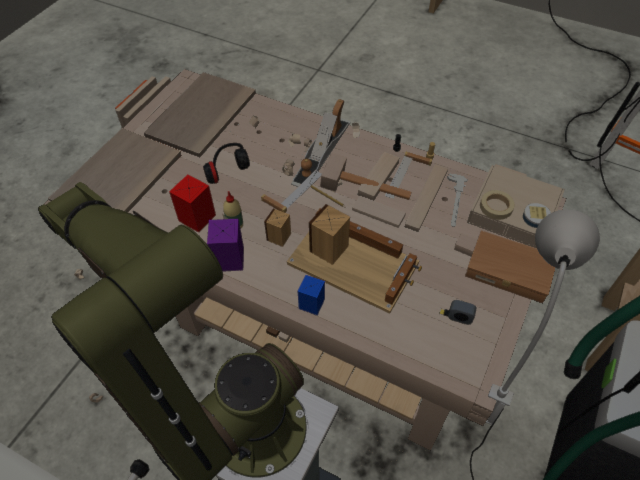

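The top view shows the blank at about (330,235), its walnut face on the left. The fence is around (375,237), the stop around (402,278), and the smaller look-alike beech block at (278,227). The glue bottle is at (232,208) and the tape at (460,311). The scene view agrees, but the arm hides most of the jig there. Next I'll measure from the depth.

```bash
cat > h.py <<'E'
import numpy as np,cv2
from scipy.spatial.transform import Rotation as R
def cloud(c,eye=None,rot=None):
    f=240/np.tan(np.radians(c["fovy"]/2)); v,u=np.mgrid[:480,:640]; z=c["depth"].astype(float)
    p=np.stack([(u-c["cx"])/f*z,(v-c["cy"])/f*z,z],-1)
    if rot is None:
        q=np.array(c["attitude"]); rot=R.from_quat(q[[1,2,3,0]]).as_matrix(); eye=np.array(c["eye"])
    return p@rot.T+eye
E
python3 - <<'E'
import pickle; from h import *
d=pickle.load(open("cams.pkl","rb"))["top"]
P=cloud(d); ok=d["depth"]>0
Z=P[...,2]
for u,v in[(330,225),(350,268),(375,237),(402,278),(440,340),(278,215),(232,208),(460,311),(225,230)]: print(u,v,P[v,u].round(0))
def blob(lo,hi,box,name):
    m=(ok&(Z>lo)&(Z<hi)).astype(np.uint8); k=np.zeros_like(m); x0,y0,x1,y1=box; k[y0:y1,x0:x1]=1; m&=k
    m=cv2.morphologyEx(m,cv2.MORPH_OPEN,np.ones((2,2)))
    n,l,s,_=cv2.connectedComponentsWithStats(m)
    for i in range(1,n):
        if s[i,4]>40:
            q=P[l==i]; r=cv2.minAreaRect(q[:,:2].astype(np.float32)); print(name,s[i],q.mean(0).round(1),"rect",np.round(r[0],1),np.round(r[1],1),round(r[2],1))
            print("   ",cv2.boxPoints(r).round(0).tolist())
blob(155,180,(295,190,360,270),"blank")
blob(52,72,(335,205,430,310),"fence/stop")
blob(10,26,(275,215,430,320),"bed")
blob(80,110,(260,200,295,250),"small")
blob(20,200,(220,185,245,230),"glue")
blob(40,80,(435,290,485,330),"tape")
E
```

```text
330 225 [573.  78. 168.]
350 268 [552.  -4.  25.]
375 237 [673. -31.  58.]
402 278 [ 565. -166.   64.]
440 340 [ 460. -335.   -2.]
278 215 [583. 264. 101.]
232 208 [537. 404. 109.]
460 311 [ 541. -356.   56.]
225 230 [428. 353. 151.]
blank [310 205  41  35 799] [584.4  82.9 168.9] rect [164.7 -92.7] [1233.2  117.7] 22.8
    [[-427.0, -277.0], [-381.0, -386.0], [756.0, 92.0], [710.0, 200.0]]
fence/stop [350 223  54  31 510] [661.7 -39.7  72. ] rect [ 155.7 -163.1] [1148.9  175.5] 13.8
    [[-423.0, -215.0], [-381.0, -386.0], [734.0, -111.0], [692.0, 60.0]]
fence/stop [336 241  13  16  42] [590.3  45.1  50.6] rect [593.   45.2] [ 4.9 70.2] 83.4
    [[558.0, 47.0], [628.0, 39.0], [628.0, 44.0], [558.0, 52.0]]
fence/stop [387 255  31  44 468] [ 572.8 -163.4   61.8] rect [ 154.7 -247.2] [1105.    62.7] 11.3
    [[-393.0, -324.0], [-381.0, -386.0], [703.0, -170.0], [690.0, -109.0]]
bed [374 216  31  11 178] [791.2 -41.5  22.7] rect [ 216.8 -179.9] [1260.6   98.6] 14.5
    [[-406.0, -290.0], [-381.0, -386.0], [839.0, -69.0], [815.0, 26.0]]
bed [406 216  20  15 191] [ 819.5 -116.3   17.8] rect [ 829.1 -113.6] [45.9 75.2] 88.2
    [[791.0, -135.0], [866.0, -138.0], [867.0, -92.0], [792.0, -89.0]]
bed [ 288  234  120   79 4001] [550.  -19.   22.7] rect [123.5 -87.1] [1110.9  375.3] 12.0
    [[-459.0, -19.0], [-381.0, -386.0], [706.0, -156.0], [628.0, 212.0]]
small [265 210  26  22 377] [562.5 253.4 102.1] rect [124.4 -21.2] [1243.7   79.8] 32.1
    [[-423.0, -318.0], [-381.0, -386.0], [672.0, 276.0], [630.0, 343.0]]
glue [221 192  23  39 605] [510.5 386.1 113.3] rect [130.2  78.9] [1379.9   70.3] 39.4
    [[-426.0, -331.0], [-381.0, -386.0], [686.0, 489.0], [641.0, 544.0]]
tape [451 301  26  20 366] [ 546.4 -364.3   61.7] rect [ 114.5 -357.3] [ 73.7 989.9] 89.0
    [[-381.0, -386.0], [609.0, -403.0], [610.0, -329.0], [-380.0, -312.0]]
```

Run:
```python
import pickle; from h import *
from rig import bot
d=pickle.load(open("cams.pkl","rb"))["top"]
P=cloud(d); ok=d["depth"]>0; Z=P[...,2]
def blob(lo,hi,box,name):
    x0,y0,x1,y1=box; k=np.zeros(ok.shape,bool); k[y0:y1,x0:x1]=1
    m=(ok&(Z>lo)&(Z<hi)&k).astype(np.uint8)
    n,l,s,_=cv2.connectedComponentsWithStats(cv2.erode(m,np.ones((3,3))))
    for i in range(1,n):
        if s[i,4]>80:
            q=P[l==i]; r=cv2.minAreaRect(q[:,:2].astype(np.float32)); print(name,s[i],q.mean(0).round(1),"rect",np.round(r[0],1),np.round(r[1],1),round(r[2],1))
blob(160,175,(295,190,360,270),"blank")
blob(55,68,(335,205,430,310),"fence/stop")
blob(10,30,(275,215,430,320),"bed")
blob(20,200,(220,185,245,230),"glue")
blob(40,80,(435,290,485,330),"tape")
# wrist look: TCP above jig
for z in (420,380,340,300):
  for y in(0,30):
    q=bot.ik([470,y,z],[0,0,1,0]); print(z,y,None if q is None else np.round(q,2))
w=bot.read_camera("wrist"); print(np.round(w["mount"],3),w["fovy"],w["cx"],w["cy"])
```

```text
blank [311 206  38  29 470] [589.2  87.9 168. ] rect [588.9  89.3] [82.4 88.8] 82.3
bed [406 216  18  13 118] [ 820.5 -111.7   20.2] rect [ 821.7 -109.9] [57.1 43.5] 4.2
bed [ 288  238  116   72 3192] [555.3 -12.2  18.3] rect [577.1   6.6] [352. 207.] 89.7
glue [221 195  21  34 473] [509.4 388.1 116.6] rect [496.  381.8] [140.3  55. ] 35.3
tape [451 301  24  17 270] [ 547.8 -360.    63.5] rect [ 549.  -360.8] [35.9 65.2] 8.3
420 0 [-0.08  0.05  1.37 -0.    1.72 -1.65]
420 30 [-0.01  0.05  1.37 -0.    1.72 -1.58]
380 0 [-0.08  0.05  1.46 -0.    1.63 -1.65]
380 30 [-0.01  0.05  1.46 -0.    1.63 -1.58]
340 0 [-0.08  0.05  1.55 -0.    1.54 -1.65]
340 30 [-0.01  0.05  1.54 -0.    1.54 -1.58]
300 0 [-0.08  0.07  1.62 -0.    1.45 -1.65]
300 30 [-0.01  0.07  1.62 -0.    1.45 -1.58]
[[-1.00000e-03 -9.54000e-01 -2.99000e-01  7.65340e+01]
 [ 1.00000e+00 -1.00000e-03 -1.00000e-03 -6.13000e-01]
 [ 1.00000e-03 -2.99000e-01  9.54000e-01 -1.50015e+02]
 [ 0.00000e+00  0.00000e+00  0.00000e+00  1.00000e+00]] 62.51706343173766 319.34239249256404 236.04418878005242
```

```bash
cat >> h.py <<'E'
def wrist(bot):
    s=bot.read_state(); w=bot.read_camera("wrist"); M=np.array(w["mount"]); q=np.array(s["tool_rot"])
    T=R.from_quat(q[[1,2,3,0]]).as_matrix()
    return w,cloud(w,T@M[:3,3]+np.array(s["ee_pos"]),T@M[:3,:3])
E
python3 - <<'E'
from h import *; from rig import bot; import pickle
bot.move_to([470,20,400],[0,0,1,0]); bot.dwell(.3)
w,P=wrist(bot); pickle.dump((w,P),open("w1.pkl","wb")); cv2.imwrite("pics/w1.png",w["image"])
print(bot.read_state()["clock"])
ok=w["depth"]>0; Z=P[...,2]
for n,lo,hi in(("top",160,176),("rim",56,70),("bed",12,25)):
    m=(ok&(Z>lo)&(Z<hi)).astype(np.uint8)
    c,l,s,_=cv2.connectedComponentsWithStats(cv2.erode(m,np.ones((3,3))))
    for i in range(1,c):
        if s[i,4]>300:
            q=P[l==i]; r=cv2.minAreaRect(q[:,:2].astype(np.float32)); print(n,s[i],q.mean(0).round(1),"rect",np.round(r[0],1),np.round(r[1],1),round(r[2],2))
E
```

```text
2.8
top [ 340  261   96   85 5926] [587.3  90.4 168.6] rect [590.   90.5] [88.2 89.1] 81.63
rim [ 173  195   25  111 1970] [ 565.4 -156.4   63.8] rect [ 568.5 -156.9] [ 24.1 152.6] 87.19
rim [   3  226   56   30 1242] [ 550.8 -353.1   65.7] rect [ 551.7 -356.2] [33.7 61.4] 8.08
rim [ 221  311  117   23 2052] [670.4 -37.8  63.5] rect [671.7 -36.7] [162.1  28.8] 87.15
rim [   0  336   90   66 3999] [ 740.3 -383.    59.8] rect [ 749.5 -390.9] [101.9 140.9] 3.55
rim [428 412  25  32 388] [841.  196.3  64.3] rect [846.3 191.3] [29.7 63.4] 62.69
bed [  180   174   264   140 20906] [553.4 -10.8  18.8] rect [584.2   4.6] [356.  207.9] 87.31
bed [504 303  66  21 586] [680.1 342.6  20.5] rect [680.8 344.9] [99.1 15.8] 80.41
bed [ 266  370  105   31 3052] [810.9  15.9  16.8] rect [811.3  16.4] [166.5  58.8] 89.7
bed [ 225  376   34   69 1708] [ 849.9 -107.5   20.8] rect [ 859.9 -106.4] [131.6  47.8] 1.43
```

View pics/w1.png

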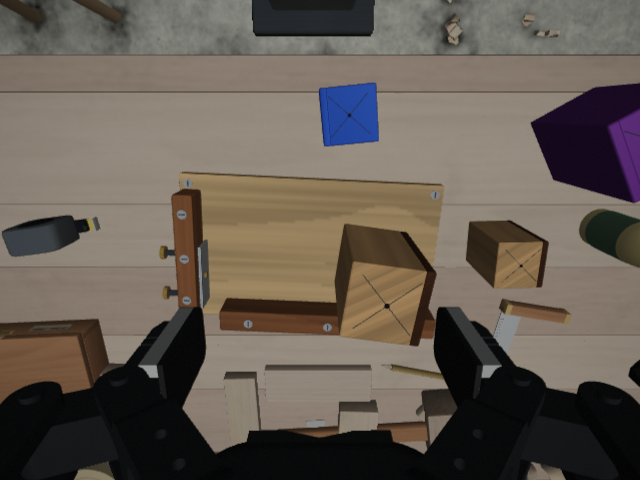

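The picture shows the jig with the stop on the left (rim around (188,250)) and the grey foot with its pin at (205,273). The fence rim is at (278,318). The blank's top centre is at (387,305), with its walnut face on the right; the look-alike is at (510,255). Heights (168.6, 63.6 and 18.8 mm) and sizes match what was given, so I'll topple it now.

```bash
cat >> h.py <<'E'
PSI=-0.0488; EX=np.array([np.cos(PSI),np.sin(PSI),0]); EY=np.array([-np.sin(PSI),np.cos(PSI),0])
def att(yaw,tx=0,ty=0):  # tool down, tool y along jig y; fingers lean forward by tx to +x / ty to +y (rad)
    r=R.from_euler('z',yaw)*R.from_euler('y',-tx)*R.from_euler('x',ty)*R.from_quat([0,1,0,0])
    q=r.as_quat(); return [q[3],q[0],q[1],q[2]],r.as_matrix()
def tcp(tip,r,reach): return list(np.array(tip)-reach*r[:,2])
E
python3 - <<'E'
from h import *; from rig import bot; import pickle
print(bot.tip_reach, att(0,.3)[1][:,2], att(0,0,.3)[1][:,2])
bot.move_gripper(0)
by=R.from_euler('z',-0.146).as_matrix()@[0,1,0]
a,r=att(-0.146); c=np.array([589,90.5,0])
tip=lambda d,z:tcp(c+by*d+[0,0,z],r,bot.tip_reach)
bot.move_to(tip(105,260),a); bot.servo_line(tip(105,157),speed=150)
s0=np.array(bot.read_state()["ft_force"])
for d in np.arange(75,-41,-5.):
    if bot.servo_line(tip(d,157),speed=50,until_force=12): print("force stop",d); break
    s=bot.read_state(); print(d,(np.array(s["ft_force"])-s0).round(1),round(s["clock"],1))
E
```

```text
19.0 [ 0.29552021  0.         -0.95533649] [ 0.          0.29552021 -0.95533649]
75.0 [-0.7  0.5  0.3] 6.1
70.0 [-0.6 -0.5  0.1] 6.4
65.0 [-0.4 -0.  -0.2] 6.6
60.0 [-0.4  0.8  0. ] 6.9
55.0 [-0.3  0.6  0.2] 7.1
50.0 [ 0.6  0.7 -0.4] 7.4
45.0 [-0.3  0.3  0.7] 7.6
40.0 [-1.2  0.6 -0.8] 7.9
35.0 [-0.5  0.3 -0.7] 8.1
30.0 [ 0.4  0.1 -0.5] 8.4
25.0 [ 0.4  0.6 -0.7] 8.6
20.0 [-0.4  0.2 -0.5] 8.9
15.0 [-1.3  1.2 -0. ] 9.1
10.0 [-0.1 -0.   0.5] 9.4
5.0 [-0.2  0.4 -0.4] 9.6
0.0 [-0.4  0.5 -0.5] 9.9
-5.0 [-0.4  0.  -0.5] 10.1
-10.0 [-0.3  0.8  0.5] 10.4
-15.0 [ 0.3  0.1 -0.1] 10.6
-20.0 [0.6 0.7 0.2] 10.9
-25.0 [-0.   0.5  0.1] 11.1
-30.0 [-0.   0.8  0.3] 11.4
-35.0 [-0.5  0.5  0. ] 11.6
-40.0 [ 0.3  1.4 -0.3] 11.9
```

```bash
cat > look.py <<'E'
from h import *; from rig import bot; import sys
bot.dwell(.3); w,P=wrist(bot); cv2.imwrite(f"pics/{sys.argv[1]}.png",w["image"]); ok=w["depth"]>0; Z=P[...,2]
B=np.stack([P@EX,P@EY],-1)
for n,lo,hi in(("standing",158,178),("lying",98,118),("rim",56,70)):
    m=(ok&(Z>lo)&(Z<hi)&(B[...,0]>480)&(B[...,0]<700)&(B[...,1]>-160)&(B[...,1]<225)).astype(np.uint8)
    c,l,s,_=cv2.connectedComponentsWithStats(cv2.erode(m,np.ones((3,3))))
    for i in range(1,c):
        if s[i,4]>500:
            q=P[l==i]; r=cv2.minAreaRect(B[l==i].astype(np.float32)); print(n,s[i],q.mean(0).round(1),"jig rect",np.round(r[0],1),np.round(r[1],1),round(r[2],2),"bgr",w["image"][l==i].mean(0).round())
print(bot.read_state()["clock"],bot.read_state()["ee_pos"])
E
python3 - <<'E'
from h import *; from rig import bot
p=bot.read_state()["ee_pos"]; bot.servo_line([p[0],p[1],260],speed=200); bot.move_to([470,20,400],[0,0,1,0])
E
python3 look.py w2
```

```text
standing [ 345  260   91   86 5579] [584.9  94.2 168.5] jig rect [584.6 119.2] [88.4 88.5] 84.64 bgr [ 75. 109. 136.]
rim [ 172  196   26  120 2181] [ 572.5 -156.6   63.8] jig rect [ 582.6 -129.1] [166.8  24.8] 0.28 bgr [ 53.  76. 111.]
rim [ 221  311   60   22 1093] [668.3 -77.   63.6] jig rect [672.6 -43.6] [81.3 28.5] 89.99 bgr [ 45.  67. 100.]
13.5583 [470.29125681  20.07480288 399.24711623]
```

View pics/w2.png

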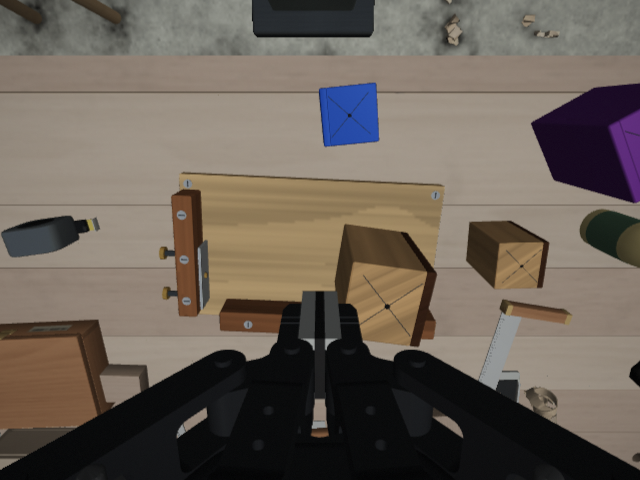

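The blank hasn't moved: it still stands with its top at (387,305), and no force was felt. I'll repeat the push and log the actual tool position.

Run:
```python
from h import *; from rig import bot
by=R.from_euler('z',-0.146).as_matrix()@[0,1,0]
a,r=att(-0.146); c=np.array([589,90.5,0])
tip=lambda d,z:tcp(c+by*d+[0,0,z],r,bot.tip_reach)
print(tip(105,260),a)
bot.move_to(tip(105,260),a); print(bot.read_state()["ee_pos"],bot.read_state()["tool_rot"],bot.read_state()["grip_width"])
print(bot.servo_line(tip(105,157),speed=150)); print(tip(105,157),bot.read_state()["ee_pos"])
print(bot.servo_line(tip(65,157),speed=100,until_force=12)); print(tip(65,157),bot.read_state()["ee_pos"])
cv2.imwrite("pics/s3.png",bot.read_camera("scene")["image"][180:380,160:460].repeat(2,0).repeat(2,1)); print(bot.read_state()["clock"])
```

```text
[np.float64(604.2755956365536), np.float64(194.38289646495474), np.float64(279.0)] [np.float64(0.0), np.float64(0.07293518110673816), np.float64(0.9973366830498752), np.float64(0.0)]
[604.3521332  193.5701943  280.24382992] [7.68303859e-04 7.30761086e-02 9.97326060e-01 1.49036818e-04] 0.15310762812870035
False
[np.float64(604.2755956365536), np.float64(194.38289646495474), np.float64(176.0)] [604.74200753 194.26796268 177.46398448]
False
[np.float64(598.4563211083426), np.float64(154.80845971640053), np.float64(176.0)] [598.56690709 154.38880807 176.29090541]
15.975
```

View pics/s3.png

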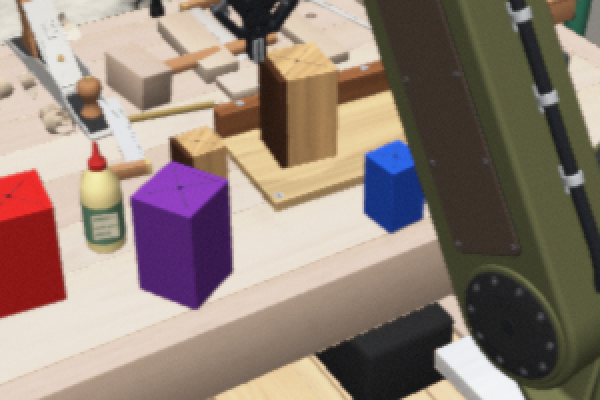

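The scene crop shows the closed fingertips at about (258,60), just left of the blank's top-left corner at (262,50). I'll check that against the projection of the reported tip.

Run:
```python
from h import *; from rig import bot
w,P=wrist(bot); c=bot.read_camera("scene"); cv2.imwrite("pics/w4.png",w["image"])
q=np.array(c["attitude"]); Rm=R.from_quat(q[[1,2,3,0]]).as_matrix(); f=240/np.tan(np.radians(c["fovy"]/2))
def pr(p):
    v=Rm.T@(np.array(p)-c["eye"]); return (2*(v[0]/v[2]*f+c["cx"]-160)).round(),(2*(v[1]/v[2]*f+c["cy"]-180)).round()
print("tip",pr([598.5,154.8,157]),"tcp",pr([598.5,154.8,176]))
by=R.from_euler('z',-0.146).as_matrix()
for sx in(-1,1):
  for sy in(-1,1): print(sx,sy,pr(np.array([589,90.5,168])+by@[45*sx,45*sy,0]))
S=cloud(c); 
for u,v in((258,58),(258,52),(262,40),(300,58),(275,100)): print(u,v,S[180+v//2,160+u//2].round(0))
```

```text
tip (np.float64(255.0), np.float64(77.0)) tcp (np.float64(254.0), np.float64(65.0))
-1 -1 (np.float64(338.0), np.float64(69.0))
-1 1 (np.float64(279.0), np.float64(82.0))
1 -1 (np.float64(314.0), np.float64(41.0))
1 1 (np.float64(257.0), np.float64(53.0))
258 58 [586. 155. 194.]
258 52 [590. 153. 201.]
262 40 [587. 148. 220.]
300 58 [594.  82. 168.]
275 100 [578. 135. 122.]
```

View pics/w4.png

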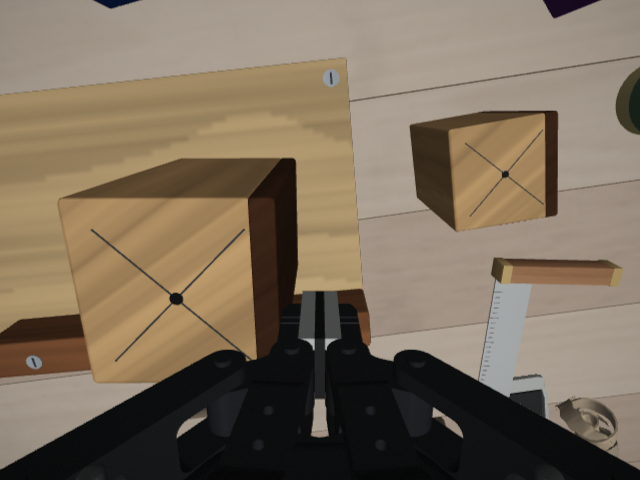

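The wrist view shows the fingertips at about (320,295) beside the walnut face at (270,250). The scene depth puts the tips some 30 mm higher than reckoned, so I'll check with the wrist depth.

Run:
```python
from h import *; from rig import bot
w,P=wrist(bot)
for u,v in((176,280),(230,220),(200,360),(300,100),(310,293),(310,300),(330,300),(310,310),(330,330),(505,160)): print(u,v,P[v,u].round(1))
c=bot.read_camera("scene"); S=cloud(c); I=np.arange(205,216)
print([ (v,S[v,289].round(0).tolist()) for v in I]); print(bot.read_state()["ee_pos"])
```

```text
176 280 [582.1  94.1 168.7]
230 220 [559.1 123.  169. ]
200 360 [581.6 124.  233.3]
300 100 [512.1 152.5  17.7]
310 293 [587.1 152.4 188.8]
310 300 [587.3 152.5 194.4]
330 300 [588.3 159.8 194.5]
310 310 [587.2 152.7 202.3]
330 330 [588.  159.3 215.8]
505 160 [563.4 265.3 100.3]
[(np.int64(205), [588.0, 154.0, 205.0]), (np.int64(206), [581.0, 157.0, 206.0]), (np.int64(207), [585.0, 155.0, 200.0]), (np.int64(208), [587.0, 155.0, 196.0]), (np.int64(209), [587.0, 155.0, 193.0]), (np.int64(210), [590.0, 153.0, 188.0]), (np.int64(211), [592.0, 152.0, 184.0]), (np.int64(212), [638.0, 128.0, 150.0]), (np.int64(213), [639.0, 127.0, 146.0]), (np.int64(214), [634.0, 130.0, 146.0]), (np.int64(215), [639.0, 128.0, 139.0])]
[598.43315797 155.17800469 175.88785803]
```

Both cameras put the closed tips at z≈185 with the TCP at 176. The tips are therefore about 9 mm behind the TCP rather than 19 mm ahead, and the first pass went over the top. I'll use the measured value.

```bash
python3 - <<'E'
from h import *; from rig import bot
by=R.from_euler('z',-0.146).as_matrix()@[0,1,0]
a,r=att(-0.146); c=np.array([589,90.5,0]); REACH=-9
tip=lambda d,z:tcp(c+by*d+[0,0,z],r,REACH)
bot.servo_line(tip(75,176)); bot.servo_line(tip(75,155),speed=100)
s0=np.array(bot.read_state()["ft_force"])
for d in list(np.arange(60,-36,-8.)):
    if bot.servo_line(tip(d,155),speed=60,until_force=9): print("force stop",d); 
    s=bot.read_state(); print(d,(np.array(s["ft_force"])-s0).round(1),round(s["clock"],1))
bot.servo_line(tip(-20,250),speed=250); bot.move_to([470,20,400],[0,0,1,0])
E
python3 look.py w5
```

```text
60.0 [ 1.4  1.8 -1.6] 17.2
52.0 [ 1.4  1.3 -0.4] 17.5
44.0 [0.1 2.4 0.1] 17.8
36.0 [ 0.8  1.8 -0.5] 18.0
28.0 [ 0.7  0.  -0.7] 18.3
20.0 [0.3 0.8 0.1] 18.6
12.0 [ 0.7 -0.4 -1. ] 18.9
4.0 [ 0.7 -0.2 -0.3] 19.2
-4.0 [-0.1 -1.2  0.1] 19.4
-12.0 [-0.5  0.5  0.5] 19.7
-20.0 [ 0.7 -0.4  0.3] 20.0
-28.0 [ 0.9  0.2 -0.2] 20.3
lying [ 213  225  129   79 7612] [566.9 -37.2 108.6] jig rect [572.7  -5.5] [146.9  88.1] 84.5 bgr [21. 32. 52.]
rim [ 172  196   26  120 2183] [ 571.2 -156.5   63.8] jig rect [ 583. -129.] [ 24.6 167.1] 89.88 bgr [ 57.  81. 118.]
rim [ 221  311   60   22 1063] [668.4 -77.3  63.6] jig rect [672.5 -43.6] [81.6 28.7] 89.96 bgr [ 49.  72. 107.]
rim [ 359  317   76   22 1342] [678.1 127.   63.4] jig rect [672.  158.2] [104.5  28.1] 89.81 bgr [ 47.  70. 105.]
22.0083 [470.25831683  20.12403757 399.31038703]
```

View pics/w5.png

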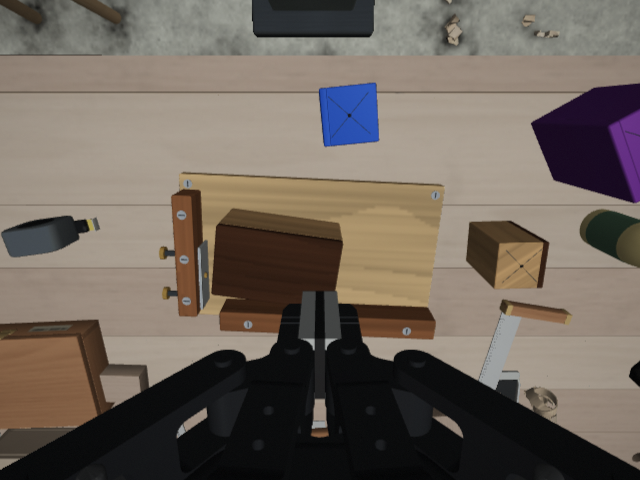

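The blank has toppled and lies walnut face up, its corners at (218,212), (342,240), (335,300) and (213,285). It is about 0.096 rad askew, 40 mm from the fence and 20 to 30 mm from the foot at (205,273). Next I'll press it against the fence with the fingers leaning forward.

```bash
cat >> h.py <<'E'
def force(bot,n=6):
    v=[]
    for _ in range(n): v.append(bot.read_state()["ft_force"]); bot.dwell(.02)
    return np.mean(v,0)
def press(bot,tcpf,u,s0,s_fast,s_max,extra=10,hold=.9,sp=25):
    # tcpf(s): TCP at travel s along u. Slide to s_fast guarded, then 1 mm (later .4 mm) steps until force = slide + extra
    f0=force(bot,12)@u; s=s0; fs=[]; log=[]
    while s<s_max:
        slide=np.median(fs[-8:]) if fs else 0
        step=3 if s<s_fast else (1 if not log or log[-1][1]<slide+3 else .4)
        s+=step; hit=bot.servo_line(tcpf(s),speed=sp,until_force=14); F=-(force(bot,3)@u-f0); log.append((round(s,1),round(F,1)))
        slide=min(np.median(fs[-8:]),8) if len(fs)>=3 else 0
        if F>slide+extra and F>extra: break
        if F>1.2 and F<9: fs.append(F)
    bot.dwell(hold); F=-(force(bot,6)@u-f0); print(log); print("slide",slide,"hold F",F,"s",s,"t",bot.read_state()["clock"]); return s
E
python3 - <<'E'
from h import *; from rig import bot
a,r=att(PSI,.4); REACH=-9; y=-8
t=lambda x,z=60:tcp(EX*x+EY*y+[0,0,z],r,REACH)
print(bot.ik(t(490),a),bot.ik(t(565),a))
bot.move_to(t(485,180),a); bot.servo_line(t(485),speed=200); bot.servo_line(t(503),speed=100,until_force=8)
s=press(bot,t,EX,503,538,572)
print(bot.read_state()["ee_pos"])
E
```

```text
[-0.16168286  0.26006191  2.10397252  0.11787229  0.38224701 -1.78427087] [-0.14366092  0.39503212  1.9067007   0.08617204  0.44291128 -1.7361012 ]
[(506, np.float64(-0.0)), (509, np.float64(-0.3)), (512, np.float64(-0.2)), (515, np.float64(0.2)), (518, np.float64(0.4)), (521, np.float64(2.2)), (524, np.float64(0.8)), (527, np.float64(1.2)), (530, np.float64(0.6)), (533, np.float64(0.7)), (536, np.float64(0.7)), (539, np.float64(0.8)), (540, np.float64(3.2)), (541, np.float64(2.4)), (542, np.float64(2.3)), (543, np.float64(2.5)), (544, np.float64(2.9)), (545, np.float64(2.6)), (546, np.float64(2.6)), (547, np.float64(2.4)), (548, np.float64(2.4)), (549, np.float64(2.1)), (550, np.float64(2.9)), (551, np.float64(2.3)), (552, np.float64(2.0)), (553, np.float64(2.3)), (554, np.float64(2.4)), (555, np.float64(2.1)), (556, np.float64(5.0)), (557, np.float64(10.6)), (557.4, np.float64(13.7))]
slide 2.280291162489873 hold F 14.039510530852976 s 557.4 t 34.725
[559.02640948 -35.65015558  51.48934767]
```

Held at 14 N (sliding takes 2.3 N) against the fence. Now the push along the fence.

Run:
```python
from h import *; from rig import bot
REACH=-9; a0,r0=att(PSI,.4); t0=lambda x,z:tcp(EX*x-EY*8+[0,0,z],r0,REACH)
bot.servo_line(t0(520,60),speed=120)
a,r=att(PSI-np.pi/2,.4); t=lambda s,z=60:tcp(EX*607-EY*s+[0,0,z],r,REACH)
q=bot.ik(t(-105),a); print(q,bot.ik(t(-40),a))
bot.servo_line(t0(505,170),speed=200)
bot.move_to(t(-115,190),a); bot.servo_line(t(-115),speed=200); bot.servo_line(t(-97),speed=100,until_force=8)
press(bot,t,-EY,-97,-66,-38)
```

```text
[ 0.21144822  0.699259    1.40370627 -0.41917133  1.1799167   0.4495988 ] [ 0.11037443  0.66649075  1.46072771 -0.44094581  1.12181647  0.37460493]
[(-94, np.float64(-0.4)), (-91, np.float64(-0.5)), (-88, np.float64(0.2)), (-85, np.float64(-0.2)), (-82, np.float64(0.6)), (-79, np.float64(1.8)), (-76, np.float64(1.9)), (-73, np.float64(1.0)), (-70, np.float64(0.7)), (-67, np.float64(1.0)), (-64, np.float64(1.3)), (-63, np.float64(2.5)), (-62, np.float64(3.6)), (-61, np.float64(3.4)), (-60, np.float64(2.5)), (-59, np.float64(2.5)), (-58, np.float64(2.5)), (-57, np.float64(2.7)), (-56, np.float64(2.8)), (-55, np.float64(3.1)), (-54, np.float64(3.1)), (-53, np.float64(4.0)), (-52, np.float64(3.8)), (-51, np.float64(4.6)), (-50, np.float64(7.3)), (-49.6, np.float64(9.2)), (-49.2, np.float64(11.3)), (-48.8, np.float64(13.9))]
slide 3.4878278506718736 hold F 14.308840672046932 s -48.800000000000004 t 48.6167
```

```bash
python3 - <<'E'
from h import *; from rig import bot
a,r=att(PSI-np.pi/2,.4); t=lambda s,z=60:tcp(EX*607-EY*s+[0,0,z],r,-9)
bot.servo_line(t(-85),speed=60); bot.servo_line(t(-100,220),speed=200); bot.move_to([470,20,400],[0,0,1,0])
E
python3 look.py w6
```

```text
lying [ 191  260  122   70 6763] [604.4 -72.3 108.7] jig rect [612.6 -34.8] [ 89.  146.9] 0.15 bgr [20. 31. 50.]
rim [ 173  195   22  121 1776] [ 561.3 -157.8   63.9] jig rect [ 583.1 -128.9] [167.1  24.4] 0.19 bgr [ 57.  81. 117.]
rim [ 359  316   76   22 1321] [678.3 125.8  63.5] jig rect [672.4 157.9] [104.3  28.3] 89.97 bgr [ 46.  68. 103.]
52.35 [470.0475603   20.02535171 399.85296035]
```

View pics/w6.png

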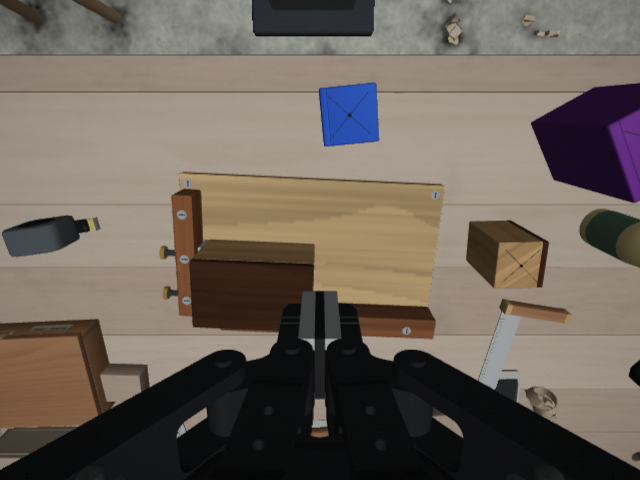

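The blank lies walnut face up and square to the jig at (192-314, 260-332). Its centre is 45.1 mm from the fence and about 80 mm from the stop's face. The bystanders haven't moved.

```bash
python3 -c "
from rig import bot
print(bot.finish_job())"
```

```text
the job is handed in; nothing more can be done
None
```

The blank was toppled walnut face up and held at about 14 N on the pushing finger, first against the fence and then against the stop foot (about 11–12 N beyond sliding); the job was handed in at about 52 s, with no verdict returned.

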